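# Book in a stone: crucible on the balance, notched slide held up over the light pad

## Task

Book in this sample so that its weight and its label are in one picture: first set the white crucible gently in the middle of the balance pan and let go of it, never pressing the pan down to its stop. Then find the one slide whose frosted end has a notched corner, take it by its clear end and hold its red stone over the middle of the lit pad, a few centimetres clear of it, label face up and with the frosted end tipped up about 30 degrees. Finish while still holding the slide there, and leave the two other slides and everything else on the bench where they are.

Things in the scene. Friction and masses are not known exactly. Their poses are not given: they have to be found in the camera images.
- crucible: white ceramic crucible with three gold nuggets fixed inside; 48 mm across with straight sides above a slightly tapered foot (38 mm), 40 mm tall, about 0.15 kg; loose, standing upright on the bench. Origin: centre of its underside, z up.
- balance: fixed grey jeweller's balance, case 170 x 140 x 30 mm, with a display on the side nearest the robot. Origin on the bench under the pan's centre; the case reaches from x = -100 to x = +70 mm in its own frame and 70 mm either way in y. It may stand on the left or on the right; the light pad stands on the other side.
- pan_top (a point): centre of the upper face of the balance's round steel pan, 90 mm across, flat and without a rim, 5 mm thick; 50 mm above the bench when empty; sinks with the pan.
- pan (a joint): how far the sprung, well damped pan is down, in m: 0 empty, stop at 0.012; about 2.5 mm per newton, so about 3 to 5 mm under the crucible alone.
- slide: notched slide: plate 90 x 30 x 6 mm, 0.03 kg, label face up on a fixed cork rest (28 mm across, 10 mm tall, under its middle), any heading. Origin: centre of underside; x along its length to the frosted end, z out of the label face. White frosted from x = 17 to 45 mm, with two thin grey lines; its +x, +y corner has a notch 10 mm (x) by 11 mm (y). Clear from x = -45 to 17 mm.
- stone (a point): the red stone, a 10 mm disc in the middle of the notched slide; the point is the middle of the plate's thickness, 3 mm above the slide's origin.
- lightpad: fixed light pad, 140 x 140 x 12 mm, black frame with a white lit face. Origin on the bench under its centre.
- pad_top (a point): centre of the light pad's lit face, 12 mm above the bench.
- plain_a: another slide, same size and look as slide but with all four corners square (no notch). Lies on its own cork rest. Bystander.
- plain_b: a second square-cornered slide on a cork rest. Bystander.
- bur_block: green block 60 x 120 x 28 mm with rotary burs standing in it, 68 mm tall in all, at the back. Bystander.
- jar: white screw jar, 64 mm across, 60 mm tall, at the back. Bystander.
- loupe: small black folding loupe, about 75 mm long, 25 mm high, at the back. Bystander.
- tweezers: steel tweezers 140 mm long lying flat at the back left. Bystander.
- needle_file: needle file with orange handle, 170 mm long, lying flat at the back right. Bystander.
- bench_block: square steel bench block 70 x 70 x 22 mm at the back. Bystander.

How it is judged:
By the outcome, as a careful person would: the job done as asked, in the order asked, and still so for the second after the job is handed in, while the arm keeps its last pose, push and grip.
It also fails if it takes over 54 s, if anything falls off the work surface, if the arm or the gripper's body presses on something with over 40 N, if the wrist force passes 120 N, or if a joint passes its speed limit or range.

## Robot

A 6-joint arm with a two-finger parallel gripper is mounted at the origin on the work surface. World frame = base frame: x ahead of the robot, y to its left, z up, the work surface at z = 0. Lengths are in m, angles in rad, forces in N, time in s.
With the tool pointing down it reaches from about 0.3 to 0.775 m from the base axis. Payload 14.6 kg.
Tool frame: the origin (TCP) lies at the very end of the fingers, on their centre line; the grasp point (between the pads) lies 19 mm behind it; z points along the fingers, y is the line along which they close (so a half turn about z gives the same grasp; the last joint's range is limited). The gripper opens to 94 mm and grips with 3 to 60 N. Pads are 16 mm wide; open, the fingers measure 119 mm over their backs; the gripper's body (75 mm by 177 mm) begins 78 mm behind the grasp point.
Start: joints at [-1.33, 0.3, 1.521, -0, 1.321, -0.067], TCP at [0.167, -0.524, 0.205] pointing down, gripper open.
Joint ranges: [-3.03, 3.03], [-0.79, 2.21], [0.23, 2.52], [-1.04, 4.18], [0, 3.07], [-2.55, 2.55]. Speed limits (rad/s): [2.22, 2.22, 2.57, 3.14, 3.14, 3.14].

## Interface

Orientations are given as [roll, pitch, yaw] about the fixed x, y, z axes, in that order (R = Rz(yaw) Ry(pitch) Rx(roll)).
In Python, from station import ctrl, cams gives the robot as it stands. The module is installed in compiled form; this text tells all that it offers.
- The arm moves only by the tool arm_command, never from a script. Its argument "plan" is a list that holds one entry, the list of rows, each a list of 7 numbers: the shift along the tool's x, y, z in normalised numbers (1 is 75 cm), then the turn, a rotation vector about the tool's x, y, z in parts of the range, where 1.0 means 4 rad, then the closure, from -1 (fully open) to 1 (shut). A call has 1 to 12 rows; each row is the pose to reach, as a shift and turn from the pose commanded when the call began, along the tool's axes at that moment; what a row does not reach only later rows make up. A row lasts 1/10 s, in which the tool goes at most 50 mm and 8.59 degrees, less where a joint would pass 70% of its speed; a pose out of reach is approached as far as the arm can. A call with a gripper value outside its range is refused whole. The fingers move at their own pace and stop on an object; "squeeze" is the grip in N (left out, the last holds). Time passes only in rows, so rows that repeat a pose let the fingers close. It gives the time, the measured TCP pose, the force, the opening and the grip force at its end, in the units of the state.
- ctrl.get_obs(): the state, without advancing time (a new reading comes with each control period).
- cams.camera(name): name is "scene" or "side" or "wrist"; returns (picture, depth): 400x640x3 uint8, blue, green, red; 400x640 float32, m along the optical axis (not along the pixel's ray), 0 where there is no reading.
- cams.camera_info(name): a dict with "fx", "fy", "cx", "cy" (pixels), "world_to_cam" (4x4, takes a point from world to camera coordinates). Camera axes: x right, y down, z forward; pixel columns grow to the right and rows downward; lengths in m; the calibration is good to about 2 mm. A picture is of the moment at which its call begins: read the wrist's pose just before it. camera_info takes no time and is no camera call; for the wrist camera it gives the pose at the moment of the call.
- ctrl.hand_in(): hands the job in; it is judged then, once.
The state is a dict: "time_s": time; "qpos": joint angles; "joint_vel": joint speeds; "tau": joint torques, N m; "ee_pos": TCP position; "eef_rot": TCP orientation; "force": force on the tool from outside, world axes, zero at the start; "moment": the same for the moment, N m; "grip_width": finger opening in m; "grip_force": force on a finger pad.
Only numpy, scipy, OpenCV 4.12 (cv2) and the standard library are available. Lean on these libraries where they do the work, as an engineer would, in place of code of your own. Each camera call takes 0.05 s, during which the arm holds its last target. There are 200 camera calls.

## Working session

There is one attempt and no reset: what is moved stays moved. The work goes in short steps, Python scripts to look and compute and a tool call to move; the robot and the scene stay as the last step left them, time stands still between calls to the robot, and variables do not carry over. Pictures are saved under pics/ and viewed, at most 10 in all, crops included, and the job is handed in when it is done.

Besides the shell and the picture viewer there is one more tool, called after "Call:" as name([rows], argument=value, ...), one row to a line, values as JSON. arm_command: Moves the arm, as the interface text tells. Its arguments: {"type":"object","properties":{"plan":{"type":"array"},"squeeze":{"type":"number"}},"required":["plan"]}

```bash
mkdir -p pics; cat > h.py <<'E'
import numpy as np, cv2
from station import ctrl, cams
from scipy.spatial.transform import Rotation as R
def snap(n):
    i=cams.camera_info(n); p,d=cams.camera(n); return p,d,i
def world(i,d,u,v):
    z=d; c=np.stack([(u-i["cx"])/i["fx"]*z,(v-i["cy"])/i["fy"]*z,z,np.ones_like(z)],-1)
    return (c@np.linalg.inv(np.array(i["world_to_cam"])).T)[...,:3]
def cloud(i,d):
    v,u=np.mgrid[0:d.shape[0],0:d.shape[1]]; return world(i,d.astype(float),u,v)
def ray(i,u,v,h):
    T=np.linalg.inv(np.array(i["world_to_cam"])); o=T[:3,3]
    r=T[:3,:3]@np.array([(u-i["cx"])/i["fx"],(v-i["cy"])/i["fy"],1]); return o+r*(h-o[2])/r[2]
E
python3 - <<'E'
from h import *
o=ctrl.get_obs(); print({k:np.round(v,3) for k,v in o.items()})
a=[]
for n in("scene","side","wrist"):
    p,d,i=snap(n); np.savez("pics/%s0.npz"%n,p=p,d=d,**i); cv2.imwrite("pics/%s0.png"%n,p)
    T=np.linalg.inv(np.array(i["world_to_cam"])); print(n,i["fx"],np.round(T,3).tolist(), (d>0).mean())
E
```

```text
{'time_s': np.float64(0.0), 'qpos': array([-1.33 ,  0.3  ,  1.522,  0.   ,  1.321, -0.067]), 'joint_vel': array([ 0.001,  0.   , -0.   , -0.001, -0.001,  0.001]), 'tau': array([ 0.0000e+00, -5.3181e+01, -3.5273e+01,  7.1000e-02,  2.4000e-02,
       -0.0000e+00]), 'ee_pos': array([ 0.167, -0.524,  0.205]), 'eef_rot': array([-3.14 , -0.   ,  0.308]), 'force': array([-0.7  , -0.007,  0.168]), 'moment': array([ 0.016, -0.023, -0.03 ]), 'grip_force': np.float64(0.0), 'grip_width': np.float64(0.094)}
scene 513.426650893979 [[0.818, 0.44, -0.37, 1.118], [0.575, -0.609, 0.547, -0.743], [0.015, -0.66, -0.751, 1.096], [0.0, 0.0, 0.0, 1.0]] 0.9959765625
side 451.33777476687203 [[-0.876, -0.359, 0.321, 0.262], [-0.482, 0.66, -0.577, 0.655], [-0.005, -0.66, -0.751, 0.904], [0.0, 0.0, 0.0, 1.0]] 0.996046875
wrist 336.9846277886737 [[0.304, -0.924, -0.233, 0.232], [-0.953, -0.296, -0.073, -0.501], [-0.002, 0.244, -0.97, 0.385], [0.0, 0.0, 0.0, 1.0]] 0.99611328125
```

View pics/scene0.png

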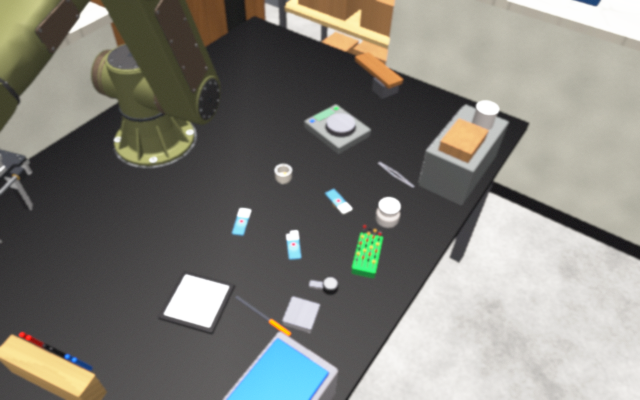

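View pics/side0.png

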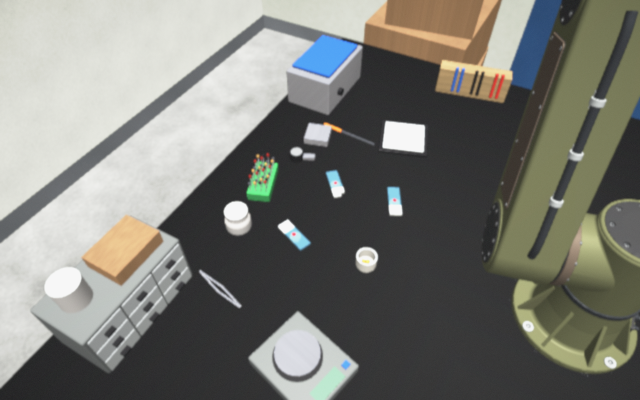

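The scene view shows the crucible at (283,173), balance pan at (341,124), lit pad at (198,301) and slides at (242,221), (293,244), (338,201). The side view shows the same things, with the pan at (297,352) and the crucible at (367,260). Next I measure them from both views.

```bash
python3 - <<'E'
from h import *
L={}
for n in("scene","side"):
    f=np.load("pics/%s0.npz"%n); p,d=f["p"],f["d"]; i={k:f[k] for k in("fx","fy","cx","cy","world_to_cam")}
    W=cloud(i,d); hsv=cv2.cvtColor(p,cv2.COLOR_BGR2HSV)
    ins=(W[...,0]>.2)&(W[...,0]<.85)&(abs(W[...,1])<.6)&(d>0)
    m=(ins&(W[...,2]>.005)&(W[...,2]<.12)).astype(np.uint8)
    c,l,s,ce=cv2.connectedComponentsWithStats(m)
    for k in range(1,c):
        if s[k,4]<40: continue
        P=W[l==k]; zt=np.percentile(P[:,2],95); top=P[P[:,2]>zt-.006]
        print(n,np.round(ce[k]),s[k,4],"top z %.3f"%zt,"top mean",np.round(top.mean(0),3),"bbox",np.round(P.min(0),3),np.round(P.max(0),3),"rgb",p[l==k].mean(0).round()[::-1])
    f=(p[:,:,::1]);
    L[n]=p
a=cv2.resize(L["scene"][180:270,220:360],(770,495),interpolation=cv2.INTER_CUBIC)
cv2.imwrite("pics/crop1.png",a)
E
```

```text
scene [337. 128.] 1829 top z 0.053 top mean [0.466 0.367 0.051] bbox [0.333 0.281 0.005] [0.55  0.474 0.06 ] rgb [163. 169. 168.]
scene [433. 175.] 724 top z 0.114 top mean [0.815 0.312 0.114] bbox [0.754 0.305 0.005] [0.85  0.378 0.12 ] rgb [84. 85. 84.]
scene [283. 174.] 266 top z 0.041 top mean [0.442 0.097 0.039] bbox [0.394 0.072 0.005] [0.468 0.148 0.045] rgb [198. 193. 185.]
scene [339. 201.] 292 top z 0.020 top mean [0.63  0.109 0.017] bbox [0.581 0.078 0.005] [0.674 0.139 0.024] rgb [188. 223. 236.]
scene [388. 212.] 570 top z 0.063 top mean [0.77  0.141 0.061] bbox [0.721 0.109 0.005] [0.801 0.186 0.067] rgb [220. 216. 214.]
scene [242. 222.] 309 top z 0.020 top mean [ 0.455 -0.109  0.017] bbox [ 0.411 -0.154  0.005] [ 0.488 -0.064  0.022] rgb [186. 224. 237.]
scene [367. 254.] 1029 top z 0.066 top mean [ 0.793 -0.006  0.065] bbox [ 0.746 -0.073  0.005] [0.841 0.076 0.072] rgb [ 92. 207. 107.]
scene [294. 245.] 318 top z 0.020 top mean [ 0.619 -0.092  0.017] bbox [ 0.583 -0.133  0.005] [ 0.655 -0.04   0.023] rgb [190. 228. 241.]
scene [197. 302.] 2912 top z 0.015 top mean [
[... 1679 characters left out ...]
-0.156  0.008] [ 0.489 -0.063  0.022] rgb [189. 220. 232.]
side [237. 218.] 702 top z 0.063 top mean [0.769 0.144 0.06 ] bbox [0.737 0.114 0.005] [0.797 0.176 0.065] rgb [226. 224. 222.]
side [294. 234.] 410 top z 0.019 top mean [0.628 0.111 0.017] bbox [0.582 0.073 0.005] [0.676 0.139 0.021] rgb [186. 219. 231.]
side [138. 314.] 4197 top z 0.117 top mean [0.776 0.457 0.116] bbox [0.764 0.31  0.005] [0.85  0.571 0.12 ] rgb [136. 139. 138.]
side [366. 259.] 427 top z 0.042 top mean [0.441 0.099 0.039] bbox [0.417 0.075 0.005] [0.465 0.124 0.043] rgb [219. 218. 207.]
side [303. 362.] 5943 top z 0.052 top mean [0.465 0.371 0.05 ] bbox [0.352 0.286 0.005] [0.549 0.448 0.056] rgb [193. 200. 199.]
```

View pics/crop1.png

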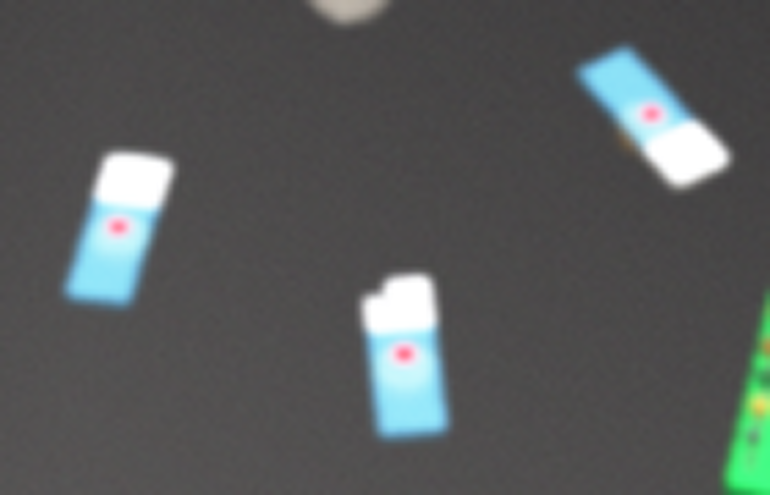

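The crop shows the notch at the upper-left of the frosted end of the middle slide (crop 372,288), so the target is the slide at about (0.619, -0.091). The other two have square corners. Both views agree on positions to within a few mm (one bench-frame pair of the pad differs by 8 mm) and the heights match the text. Next I fit the finer shapes and plan the first move.

```bash
cat >> h.py <<'E'
def go(pos,rpy):
    o=ctrl.get_obs(); T=R.from_euler("xyz",o["eef_rot"]); G=R.from_euler("xyz",rpy)
    print("shift mm",np.round(T.inv().apply(np.array(pos)-o["ee_pos"])*1000,1),"rotvec",np.round((T.inv()*G).as_rotvec(),3),"t",o["time_s"])
E
python3 - <<'E'
from h import *
Q={}
for n in("scene","side"):
    f=np.load("pics/%s0.npz"%n); p,d=f["p"],f["d"]; i={k:f[k] for k in("fx","fy","cx","cy","world_to_cam")}
    W=cloud(i,d); hsv=cv2.cvtColor(p,cv2.COLOR_BGR2HSV); H,S,V=cv2.split(hsv)
    def near(x,y,r): return (np.hypot(W[...,0]-x,W[...,1]-y)<r)&(d>0)
    def cir(m,h):
        c=max(cv2.findContours(m.astype(np.uint8),cv2.RETR_EXTERNAL,cv2.CHAIN_APPROX_NONE)[0],key=cv2.contourArea)
        pts=np.array([ray(i,*q[0],h)[:2] for q in c]); (e,ax,_)=cv2.fitEllipse(pts.astype(np.float32)); return np.round(e,4),np.round(ax,4)
    print(n,"pan",cir(near(.466,.369,.07)&(W[...,2]>.042),.05),"cruc rim",cir(near(.4415,.098,.05)&(W[...,2]>.034),.04))
    lit=near(.527,-.359,.11)&(V>190)&(S<40)
    c=max(cv2.findContours(lit.astype(np.uint8),0,1)[0],key=cv2.contourArea); pts=np.array([ray(i,*q[0],.012)[:2] for q in c])
    print("pad",cv2.minAreaRect((pts*1000).astype(np.float32)))
    sl=near(.619,-.091,.06)&(W[...,2]>.006); c=max(cv2.findContours(sl.astype(np.uint8),0,1)[0],key=cv2.contourArea)
    pts=np.array([ray(i,*q[0],.016)[:2] for q in c]); print("slide rect",cv2.minAreaRect((pts*1000).astype(np.float32)))
    ic={}
    for nm,m in(("blue",sl&(H>85)&(H<125)&(S>60)),("white",sl&(S<35)&(V>200)),("red",sl&((H>150)|(H<15))&(S>70)&(V>150))):
        v,u=np.nonzero(m); a=ray(i,u.mean(),v.mean(),.016); ic[nm]=a; Q[n,nm]=(i,u.mean(),v.mean()); print(nm,len(u),np.round(a,4),"depth z",W[m][:,2].mean().round(4))
    e=ic["white"]-ic["blue"]; print("heading",np.arctan2(e[1],e[0]))
# two-view height of stone
def lr(i,u,v):
    a=ray(i,u,v,0);b=ray(i,u,v,.1);return a,(b-a)/np.linalg.norm(b-a)
a,u=lr(*Q["scene","red"]);b,w=lr(*Q["side","red"])
A=np.array([u,-w]).T; s=np.linalg.lstsq(A,b-a,rcond=None)[0]; print("stone tri",a+u*s[0],b+w*s[1])
go([.4415,.0975,.13],[np.pi,0,.308])
E
```

```text
scene pan (array([0.4651, 0.3682]), array([0.087, 0.09 ])) cruc rim (array([0.4426, 0.0958]), array([0.0452, 0.0505]))
pad ((524.5205688476562, -359.3447265625), (120.57664489746094, 120.1169204711914), 18.604881286621094)
slide rect ((617.6051635742188, -90.888427734375), (30.100433349609375, 93.712890625), 41.499820709228516)
blue 166 [ 0.6318 -0.1066  0.016 ] depth z 0.0163
white 106 [ 0.6008 -0.0709  0.016 ] depth z 0.0161
red 7 [ 0.6145 -0.089   0.016 ] depth z 0.0166
heading 2.284742374879658
side pan (array([0.4651, 0.3703]), array([0.0878, 0.0889])) cruc rim (array([0.4413, 0.0997]), array([0.0463, 0.0487]))
pad ((526.4530029296875, -358.40374755859375), (119.00043487548828, 121.65165710449219), 18.51664924621582)
slide rect ((617.0963134765625, -88.55548858642578), (31.14748191833496, 94.45862579345703), 41.48232650756836)
blue 143 [ 0.6323 -0.1058  0.016 ] depth z 0.0162
white 121 [ 0.601  -0.0688  0.016 ] depth z 0.0157
red 6 [ 0.6174 -0.0898  0.016 ] depth z 0.0169
heading 2.273958239210099
stone tri [ 0.61516787 -0.08984821  0.01738379] [ 0.6169667  -0.08876946  0.01719787]
shift mm [ 450.3 -508.9   75.5] rotvec [-0.001 -0.    -0.   ] t 0.15
```

The manual's scale: shifts go in shares of 75 cm and turns go in shares of 4 rad. Converting my numbers, -509 mm / 750 = -0.6787, 450 mm / 750 = 0.6.

Call:
arm_command([
  [[0.6,-0.6787,0.1,0,0,0,-1],[0.6,-0.6787,0.1,0,0,0,-1],[0.6,-0.6787,0.1,0,0,0,-1],[0.6,-0.6787,0.1,0,0,0,-1],[0.6,-0.6787,0.1,0,0,0,-1],[0.6,-0.6787,0.1,0,0,0,-1],[0.6,-0.6787,0.1,0,0,0,-1],[0.6,-0.6787,0.1,0,0,0,-1],[0.6,-0.6787,0.1,0,0,0,-1],[0.6,-0.6787,0.1,0,0,0,-1],[0.6,-0.6787,0.1,0,0,0,-1],[0.6,-0.6787,0.1,0,0,0,-1]],
])

```text
time_s: 1.35
ee_pos: [0.4081, 0.0235, 0.1395]
eef_rot: [3.141, -0.001, 0.308]
force: [0.7, -1.1, 0.2]
grip_width: 0.0936
grip_force: 0.0
```

Scaled: -61 mm / 750 = -0.0813, 54 mm / 750 = 0.072.

Call:
arm_command([
  [[0.072,-0.0813,0.012,0,0,0,-1],[0.072,-0.0813,0.012,0,0,0,-1],[0.072,-0.0813,0.012,0,0,0,-1]],
])

```text
time_s: 1.65
ee_pos: [0.4411, 0.0986, 0.1298]
eef_rot: [-3.141, 0.001, 0.311]
force: [-0.2, -0.2, 0.2]
grip_width: 0.0938
grip_force: 0.0
```

```bash
python3 - <<'E'
from h import *
p,d,i=snap("wrist"); W=cloud(i,d)
m=(np.hypot(W[...,0]-.4415,W[...,1]-.098)<.05)&(W[...,2]>.034)&(W[...,2]<.05)
v,u=np.nonzero(m); P=W[m]; print(len(u),P.mean(0),P.min(0),P.max(0))
c=max(cv2.findContours(m.astype(np.uint8),0,1)[0],key=cv2.contourArea); pts=np.array([ray(i,*q[0],.04)[:2] for q in c],np.float32); print(cv2.fitEllipse(pts))
print(ctrl.get_obs()["ee_pos"])
go([.4415,.098,.009],[np.pi,0,.308])
cv2.imwrite("pics/w1.png",p)
E
```

```text
920 [0.44017751 0.09894977 0.03990014] [0.41619563 0.0753709  0.03404962] [0.46374026 0.12258369 0.04280559]
((0.44050297141075134, 0.09911190718412399), (0.04667438194155693, 0.047513920813798904), 107.217529296875)
[0.44055508 0.09701956 0.129997  ]
shift mm [  1.4  -0.6 121. ] rotvec [-0.     0.001  0.003] t 1.7
```

View pics/w1.png

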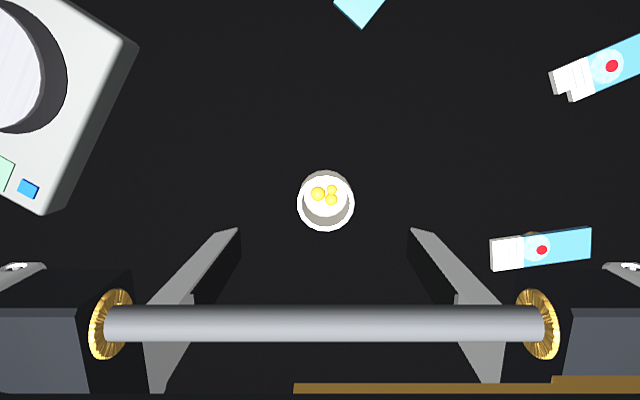

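The wrist view shows the crucible at (326,200), centred between the open fingers, and the notched slide at (595,75). I lower and grip.

Scaled: 120 mm / 750 = 0.16, 112 mm / 750 = 0.1493.

Call:
arm_command([
  [[0,-0.0013,0.0667,0,0,0,-1],[0,-0.0013,0.12,0,0,0,-1],[0,-0.0013,0.1493,0,0,0,-1],[0,-0.0013,0.16,0,0,0,-1],[0,-0.0013,0.16,0,0,0,-1],[0,-0.0013,0.16,0,0,0,0.3],[0,-0.0013,0.16,0,0,0,0.3],[0,-0.0013,0.16,0,0,0,0.3],[0,-0.0013,0.16,0,0,0,0.3],[0,-0.0013,0.16,0,0,0,0.3],[0,-0.0013,0.16,0,0,0,0.3],[0,-0.0013,0.16,0,0,0,0.3]],
], squeeze=15)

```text
time_s: 2.9
ee_pos: [0.4404, 0.0968, 0.0107]
eef_rot: [-3.142, -0.0, 0.308]
force: [0.1, 0.1, 1.7]
grip_width: 0.0482
grip_force: 15.0
```

Scaled: -252 mm / 750 = -0.336, -235 mm / 750 = -0.3133.

Call:
arm_command([
  [[0,0,-0.0533,0,0,0,0.3],[0,0,-0.1133,0,0,0,0.3],[0.02,-0.0467,-0.1267,0,0,0,0.3],[0.0427,-0.1,-0.1267,0,0,0,0.3],[0.0667,-0.1587,-0.1267,0,0,0,0.3],[0.0907,-0.2173,-0.1267,0,0,0,0.3],[0.1133,-0.2693,-0.1267,0,0,0,0.3],[0.132,-0.3133,-0.1267,0,0,0,0.3],[0.1413,-0.336,-0.1267,0,0,0,0.3],[0.1413,-0.336,-0.1267,0,0,0,0.3],[0.1413,-0.336,-0.1267,0,0,0,0.3]],
])

```text
time_s: 4.0
ee_pos: [0.4647, 0.3687, 0.105]
eef_rot: [3.141, 0.001, 0.308]
force: [-0.9, -0.7, -1.5]
grip_width: 0.0485
grip_force: 15.0
```

```bash
python3 - <<'E'
from h import *
o=ctrl.get_obs(); print(o["ee_pos"],o["eef_rot"],o["grip_width"],o["grip_force"],o["force"])
p,d,i=snap("wrist"); W=cloud(i,d)
m=(np.hypot(W[...,0]-o["ee_pos"][0],W[...,1]-o["ee_pos"][1])<.035)&(W[...,2]>o["ee_pos"][2]+.02)&(W[...,2]<o["ee_pos"][2]+.036)
c=max(cv2.findContours(m.astype(np.uint8),0,1)[0],key=cv2.contourArea); z=np.percentile(W[m][:,2],90); pts=np.array([ray(i,*q[0],z)[:2] for q in c],np.float32); print("cruc",z,cv2.fitEllipse(pts))
for n in("wrist","side"):
    if n=="side": p,d,i=snap(n); W=cloud(i,d)
    m=(np.hypot(W[...,0]-.465,W[...,1]-.369)<.055)&(W[...,2]>.043)&(W[...,2]<.056)
    c=max(cv2.findContours(m.astype(np.uint8),0,1)[0],key=cv2.contourArea); pts=np.array([ray(i,*q[0],.05)[:2] for q in cv2.convexHull(c)],np.float32); print("pan",np.median(W[m][:,2]),cv2.minEnclosingCircle(pts))
    cv2.imwrite("pics/%s2.png"%n,p)
go([.465,.369,.06],[np.pi,0,.308])
E
```

```text
[0.46469416 0.36865394 0.10500614] [3.14111379e+00 1.20161785e-03 3.08278160e-01] 0.0484547561403173 14.99967310577631 [-0.90396472 -0.74655166 -1.51919445]
cruc 0.1358732781152635 ((0.4673031270503998, 0.37049806118011475), (0.04613586887717247, 0.05777668580412865), 21.533309936523438)
pan 0.05070234305429484 ((0.46429717540740967, 0.37060847878456116), 0.045054130256175995)
pan 0.05018166457960238 ((0.46458038687705994, 0.37037044763565063), 0.04503009468317032)
shift mm [ 0.3 -0.9 45.5] rotvec [ 0.     0.001 -0.001] t 4.1
```

View pics/wrist2.png

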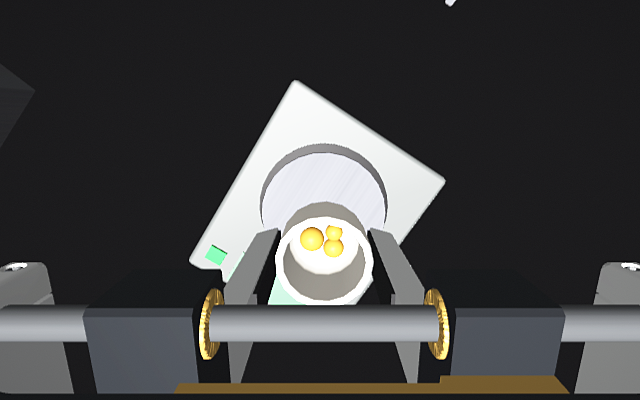

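The wrist view shows the crucible held at (324,260) over the pan, whose upper edge is at (323,150). The two are aligned to about 1 mm, so I lower it gently.

Scaled: 47 mm / 750 = 0.0627, 46 mm / 750 = 0.0613.

Call:
arm_command([
  [[0,-0.0013,0.0267,0,0,0,0.3],[0,-0.0013,0.048,0,0,0,0.3],[0,-0.0013,0.056,0,0,0,0.3],[0,-0.0013,0.0587,0,0,0,0.3],[0,-0.0013,0.06,0,0,0,0.3],[0,-0.0013,0.0613,0,0,0,0.3],[0,-0.0013,0.0627,0,0,0,0.3],[0,-0.0013,0.0627,0,0,0,0.3]],
])

```text
time_s: 4.9
ee_pos: [0.4649, 0.3701, 0.0589]
eef_rot: [-3.141, -0.001, 0.308]
force: [1.7, -0.1, -1.2]
grip_width: 0.0486
grip_force: 15.0
```

```bash
python3 - <<'E'
from h import *
p,d,i=snap("side"); W=cloud(i,d); r=np.hypot(W[...,0]-.4645,W[...,1]-.37)
m=(r<.043)&(r>.034)&(W[...,2]>.03)&(W[...,2]<.056); print("pan z",np.percentile(W[m][:,2],[20,50,80]))
m=(r<.026)&(W[...,2]>.07)&(W[...,2]<.11); print("rim z",np.percentile(W[m][:,2],[50,80,95]))
print(ctrl.get_obs()["force"],ctrl.get_obs()["ee_pos"])
E
```

```text
pan z [0.03581418 0.04776993 0.04904584]Traceback (most recent call last):
  File "<stdin>", line 4, in <module>
    return _quantile_unchecked(
        a, q, axis, out, overwrite_input, method, keepdims, weights)
    return _ureduce(a,
                    func=_quantile_ureduce_func,
    ...<5 lines>...
                    overwrite_input=overwrite_input,
                    method=method)
    r = func(a, **kwargs)
    result = _quantile(arr,
                       quantiles=q,
    ...<2 lines>...
                       out=out,
                       weights=wgt)
    slices_having_nans = np.isnan(arr[-1, ...])
                                  ~~~^^^^^^^^^
IndexError: index -1 is out of bounds for axis 0 with size 0
```

Scaled: -50 mm / 750 = -0.0667, 1.5 mm / 750 = 0.002.

Call:
arm_command([
  [[0,0,0.0009,0,0,0,0.3],[0,0,0.002,0,0,0,0.3],[0,0,0.002,0,0,0,0.3],[0,0,0.002,0,0,0,0],[0,0,0.002,0,0,0,-0.3],[0,0,0.002,0,0,0,-0.6],[0,0,0.002,0,0,0,-1],[0,0,0.002,0,0,0,-1],[0,0,0.002,0,0,0,-1],[0,0,0.002,0,0,0,-1],[0,0,-0.0267,0,0,0,-1],[0,0,-0.0667,0,0,0,-1]],
])

```text
time_s: 6.15
ee_pos: [0.4641, 0.3695, 0.1079]
eef_rot: [3.141, 0.003, 0.308]
force: [0.6, 0.1, 1.3]
grip_width: 0.0941
grip_force: 0.0
```

```bash
python3 - <<'E'
from h import *
for n in("wrist","side"):
    p,d,i=snap(n); W=cloud(i,d); r=np.hypot(W[...,0]-.4645,W[...,1]-.37)
    m=(r<.043)&(r>.034)&(W[...,2]>.035)&(W[...,2]<.056); print(n,"pan z",np.percentile(W[m][:,2],[20,50,80]))
    m=(r<.035)&(W[...,2]>.078)&(W[...,2]<.095); z=np.percentile(W[m][:,2],80)
    c=max(cv2.findContours(m.astype(np.uint8),0,1)[0],key=cv2.contourArea); pts=np.array([ray(i,*q[0],z)[:2] for q in c],np.float32); print("rim",z,cv2.fitEllipse(pts)[:2])
print(ctrl.get_obs()["ee_pos"],ctrl.get_obs()["qpos"])
h=2.287; g=np.array([.6165,-.0895])-.032*np.array([np.cos(h),np.sin(h)]); print("grasp xy",g)
go([*g,.13],[np.pi,0,h])
cv2.imwrite("pics/s3.png",p[230:400,200:440])
E
```

```text
wrist pan z [0.04571833 0.04627589 0.04683379]
rim 0.08654789876338596 ((0.4656643867492676, 0.37209242582321167), (0.04647098854184151, 0.048199620097875595))
side pan z [0.04425664 0.04556954 0.04690348]
rim 0.0863766306995363 ((0.4448851943016052, 0.36640506982803345), (0.004742820747196674, 0.025827839970588684))
[0.46615574 0.37098931 0.11246088] [6.10723863e-01 4.84592102e-01 1.49007579e+00 1.92076076e-05
 1.16100754e+00 1.87372862e+00]
grasp xy [ 0.63750883 -0.11363771]
shift mm [ 16.6 513.7 -18.4] rotvec [ 0.004 -0.005 -1.979] t 6.25
```

Scaled: 514 mm / 750 = 0.6853, -40 mm / 750 = -0.0533, -1.979 rad / 4 = -0.4948.

Call:
arm_command([
  [[0,0,-0.0533,0,0,0,-1],[0.0227,0.6853,-0.0533,0,0,-0.4948,-1],[0.0227,0.6853,-0.0533,0,0,-0.4948,-1],[0.0227,0.6853,-0.0533,0,0,-0.4948,-1],[0.0227,0.6853,-0.0533,0,0,-0.4948,-1],[0.0227,0.6853,-0.0533,0,0,-0.4948,-1],[0.0227,0.6853,-0.0533,0,0,-0.4948,-1],[0.0227,0.6853,-0.0533,0,0,-0.4948,-1],[0.0227,0.6853,-0.0533,0,0,-0.4948,-1],[0.0227,0.6853,-0.0533,0,0,-0.4948,-1],[0.0227,0.6853,-0.0533,0,0,-0.4948,-1],[0.0227,0.6853,-0.0533,0,0,-0.4948,-1]],
])

```text
time_s: 7.45
ee_pos: [0.6369, -0.1171, 0.1479]
eef_rot: [-3.141, -0.0, 1.876]
force: [0.0, 0.1, 0.5]
grip_width: 0.094
grip_force: 0.0
```

```bash
python3 - <<'E'
from h import *
o=ctrl.get_obs(); print(o["ee_pos"],o["eef_rot"])
go([.6375,-.1136,.13],[np.pi,0,2.287])
E
```

```text
[ 0.63688895 -0.11708653  0.14791476] [-3.14111961e+00 -2.28904520e-04  1.87555422e+00]
shift mm [ 3.1  1.6 17.9] rotvec [-0.    -0.    -0.411] t 7.45
```

Scaled: 18 mm / 750 = 0.024, 3 mm / 750 = 0.004, -0.411 rad / 4 = -0.1028.

Call:
arm_command([
  [[0.004,0.0027,0.024,0,0,-0.1028,-1],[0.004,0.0027,0.024,0,0,-0.1028,-1],[0.004,0.0027,0.024,0,0,-0.1028,-1],[0.004,0.0027,0.024,0,0,-0.1028,-1],[0.004,0.0027,0.024,0,0,-0.1028,-1]],
])

```text
time_s: 7.95
ee_pos: [0.6376, -0.1112, 0.1302]
eef_rot: [-3.141, -0.0, 2.278]
force: [-0.5, 0.3, -0.1]
grip_width: 0.0941
grip_force: 0.0
```

```bash
cat > sl.py <<'E'
from h import *
def slide(x,y,tag):
    o=ctrl.get_obs(); print("ee",np.round(o["ee_pos"],4),np.round(o["eef_rot"],4))
    p,d,i=snap("wrist"); W=cloud(i,d); H,S,V=cv2.split(cv2.cvtColor(p,cv2.COLOR_BGR2HSV)); cv2.imwrite("pics/%s.png"%tag,p)
    b=(np.hypot(W[...,0]-x,W[...,1]-y)<.06)&(W[...,2]>.007)&(W[...,2]<.03)
    c=max(cv2.findContours((b&(W[...,2]>.0135)).astype(np.uint8),0,1)[0],key=cv2.contourArea)
    pts=np.array([ray(i,*q[0],.016)[:2] for q in c]); print("rect",cv2.minAreaRect((pts*1000).astype(np.float32)))
    r=b&((H>170)|(H<8))&(S>120)&(V>120); v,u=np.nonzero(r); print("stone",len(u),ray(i,u.mean(),v.mean(),.016),"px",u.mean(),v.mean(),"top z",np.median(W[b&(W[...,2]>.0135)][:,2]))
E
python3 -c "
from sl import *
slide(.6165,-.0895,'w4')"
```

```text
ee [ 0.6376 -0.1112  0.1302] [-3.1414e+00 -3.0000e-04  2.2777e+00]
rect ((615.4012451171875, -89.23591613769531), (30.094417572021484, 89.80471801757812), 41.17610549926758)
stone 82 [ 0.61594248 -0.08936217  0.016     ] px 321.2073170731707 164.4390243902439 top z 0.01663916302708726
```

View pics/w4.png

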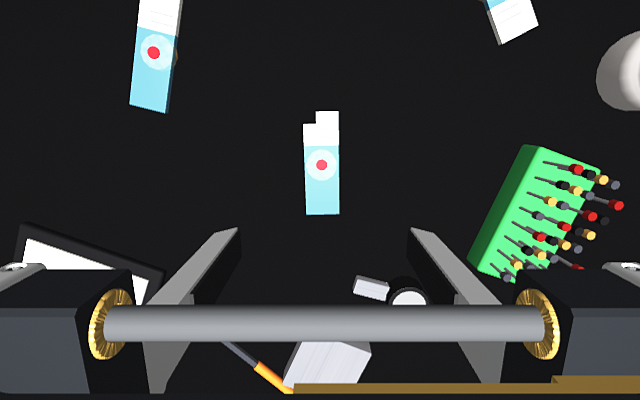

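The wrist view shows the notched slide at (321,164), notch at the upper left at (310,117), and its clear end toward the gripper. Its stone sits at (0.616, -0.089) and its top at 16.6 mm, as expected.

```bash
python3 -c "
from h import *
go([.6369,-.1134,.004],[np.pi,0,2.289])"
```

```text
shift mm [ -1.3  -2.  126.4] rotvec [-0.    -0.    -0.011] t 8.0
```

Scaled: 126 mm / 750 = 0.168, 123 mm / 750 = 0.164, -0.011 rad / 4 = -0.0028.

Call:
arm_command([
  [[-0.0013,-0.0013,0.06,0,0,-0.0028,-0.2],[-0.0013,-0.0013,0.12,0,0,-0.0028,-0.2],[-0.0013,-0.0013,0.1533,0,0,-0.0028,-0.2],[-0.0013,-0.0013,0.164,0,0,-0.0028,-0.2],[-0.0013,-0.0013,0.168,0,0,-0.0028,-0.2],[-0.0013,-0.0013,0.168,0,0,-0.0028,-0.2]],
])

```text
time_s: 8.6
ee_pos: [0.6383, -0.1128, 0.0059]
eef_rot: [3.141, 0.001, 2.291]
force: [0.9, 0.1, 0.2]
grip_width: 0.0568
grip_force: 0.0
```

```bash
python3 -c "
from sl import *
slide(.6165,-.0895,'w5')"
```

```text
ee [ 0.6383 -0.1128  0.0059] [3.1405e+00 1.5000e-03 2.2914e+00]
rect ((615.9008178710938, -89.17918395996094), (30.117074966430664, 90.03515625), 41.799556732177734)
stone 255 [ 0.61625034 -0.08942202  0.016     ] px 321.3764705882353 195.1843137254902 top z 0.016706082792310006
```

View pics/w5.png

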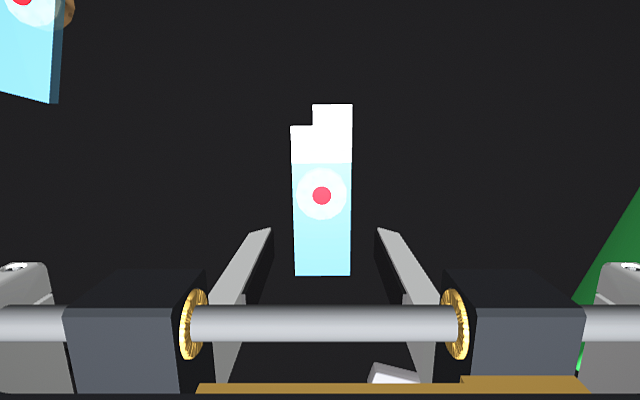

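The wrist view shows the slide at (321,195) squarely between the fingers, straight along the tool's x axis. I close on it.

Scaled: -110 mm / 750 = -0.1467, 1.5 mm / 750 = 0.002.

Call:
arm_command([
  [[0,0,0.002,0,0,0,-0.2],[0,0,0.002,0,0,0,0.8],[0,0,0.002,0,0,0,0.8],[0,0,0.002,0,0,0,0.8],[0,0,0.002,0,0,0,0.8],[0,0,0.002,0,0,0,0.8],[0,0,0.002,0,0,0,0.8],[0,0,-0.02,0,0,0,0.8],[0,0,-0.0533,0,0,0,0.8],[0,0,-0.1067,0,0,0,0.8],[0,0,-0.1467,0,0,0,0.8],[0,0,-0.1467,0,0,0,0.8]],
], squeeze=30)

```text
time_s: 9.85
ee_pos: [0.6396, -0.1131, 0.1208]
eef_rot: [3.137, 0.007, 2.292]
force: [0.8, 0.2, -0.1]
grip_width: 0.0293
grip_force: 30.0
```

```bash
cat > rel.py <<'E'
from h import *
def rel(tag):
    "slide plate and stone in the tool frame"
    o=ctrl.get_obs(); T=R.from_euler("xyz",o["eef_rot"])
    p,d,i=snap("wrist"); cv2.imwrite("pics/%s.png"%tag,p); W=cloud(i,d); H,S,V=cv2.split(cv2.cvtColor(p,cv2.COLOR_BGR2HSV))
    L=T.inv().apply((W-o["ee_pos"]).reshape(-1,3)).reshape(W.shape)
    box=(abs(L[...,1])<.02)&(L[...,0]>-.03)&(L[...,0]<.1)&(abs(L[...,2]+.011)<.03)&(d>0)
    r=box&((H>170)|(H<8))&(S>120)&(V>120); s=W[r].mean(0)
    m=box&(L[...,0]>.012)&(((H>85)&(H<110))|(S<40)&(V>200)); P=W[m]; c=P.mean(0)
    n=np.linalg.svd(P-c,full_matrices=False)[2][2]; n*=np.sign(n[2]); u=T.as_matrix()[:,0]; u=u-n*(u@n); u/=np.linalg.norm(u)
    print("n px",r.sum(),m.sum(),"stone(top) world",s.round(4),"mid",(s-.003*n).round(4),"in tool",T.inv().apply(s-o["ee_pos"]).round(4),"normal",n.round(3),"frosted tip-up deg",np.degrees(np.arcsin(u[2])).round(1),"heading",np.arctan2(u[1],u[0]).round(3),"roll deg",np.degrees(np.arcsin(np.cross(n,u)[2])).round(1))
    print(o["ee_pos"],o["eef_rot"],o["grip_width"],o["grip_force"],o["time_s"]); return s-.003*n
E
python3 -c "
from rel import *
rel('w6')
go([.525,-.359,.13],[np.pi,0,-.6])"
```

```text
n px 288 6930 stone(top) world [ 0.618  -0.0893  0.1343] mid [ 0.618  -0.0893  0.1313] in tool [ 0.032  -0.0004 -0.0137] normal [-0.008  0.002  1.   ] frosted tip-up deg -0.4 heading 2.292 roll deg -0.3
[ 0.63955244 -0.11309233  0.12081972] [3.13679782 0.00676285 2.29203634] 0.029254760821957364 29.95977222919464 9.85
shift mm [-109.9 -247.8  -12.4] rotvec [ 0.006 -0.003  2.892] t 9.9
```

```bash
python3 -c "
from h import *
h=-.6; G=R.from_euler('xyz',[np.pi,0,h])*R.from_rotvec([0,np.pi/6,0])
t=np.array([.5255,-.359,.057])-G.apply([.032,0,-.0107]); print(t,G.as_euler('xyz'))
go([t[0],t[1],.12],[np.pi,0,h]); print(ctrl.get_obs()['qpos'])"
```

```text
[ 0.50704317 -0.34637301  0.03173353] [ 3.14159265 -0.52359878 -0.6       ]
shift mm [ -88.6 -253.    -2.5] rotvec [ 0.006 -0.003  2.892] t 9.9
[-2.31377081e-01  5.91560606e-01  1.31204958e+00 -1.89622136e-05
  1.23337564e+00 -9.52686752e-01]
```

Scaled: -253 mm / 750 = -0.3373, -243 mm / 750 = -0.324, 1.8 rad / 4 = 0.45.

Call:
arm_command([
  [[-0.0173,-0.048,0,0,0,0.0375,0.8],[-0.0347,-0.096,0,0,0,0.075,0.8],[-0.052,-0.144,0,0,0,0.1125,0.8],[-0.068,-0.192,0,0,0,0.15,0.8],[-0.0853,-0.24,0,0,0,0.1875,0.8],[-0.1013,-0.288,0,0,0,0.225,0.8],[-0.1147,-0.324,0,0,0,0.2625,0.8],[-0.1187,-0.3373,0,0,0,0.3,0.8],[-0.1187,-0.3373,0,0,0,0.3375,0.8],[-0.1187,-0.3373,0,0,0,0.375,0.8],[-0.1187,-0.3373,0,0,0,0.4125,0.8],[-0.1187,-0.3373,0,0,0,0.45,0.8]],
])

```text
time_s: 11.1
ee_pos: [0.5059, -0.3462, 0.1137]
eef_rot: [-3.14, 0.001, 0.486]
force: [-0.4, 0.1, 0.1]
grip_width: 0.0293
grip_force: 30.0
```

```bash
python3 -c "
from h import *
print(ctrl.get_obs()['ee_pos'])
go([.507,-.3464,.12],[np.pi,0,-.6]); print(ctrl.get_obs()['qpos'])"
```

```text
[ 0.50587116 -0.34623139  0.11369909]
shift mm [ 0.9  0.7 -6.3] rotvec [-1.000e-03  2.000e-03  1.086e+00] t 11.1
[-6.59955035e-01  5.23694413e-01  1.42771331e+00  4.17773202e-05
  1.19203576e+00  4.25071268e-01]
```

Scaled: -6 mm / 750 = -0.008, 1 mm / 750 = 0.0013, 1.086 rad / 4 = 0.2715.

Call:
arm_command([
  [[0.0013,0.0013,-0.008,0,0,0.0375,0.8],[0.0013,0.0013,-0.008,0,0,0.075,0.8],[0.0013,0.0013,-0.008,0,0,0.1125,0.8],[0.0013,0.0013,-0.008,0,0,0.15,0.8],[0.0013,0.0013,-0.008,0,0,0.1875,0.8],[0.0013,0.0013,-0.008,0,0,0.225,0.8],[0.0013,0.0013,-0.008,0,0,0.255,0.8],[0.0013,0.0013,-0.008,0,0,0.2715,0.8],[0.0013,0.0013,-0.008,0,0,0.2715,0.8]],
])

```text
time_s: 12.0
ee_pos: [0.5073, -0.3467, 0.1198]
eef_rot: [-3.142, 0.002, -0.595]
force: [0.1, 0.3, -0.7]
grip_width: 0.0293
grip_force: 30.0
```

```bash
python3 -c "
from rel import *
rel('w7')
go([.507,-.3464,.05],[np.pi,-np.pi/6,-.6])"
```

```text
n px 274 6585 stone(top) world [ 0.5312 -0.3618  0.1336] mid [ 0.5312 -0.3618  0.1306] in tool [ 0.0283 -0.0008 -0.0139] normal [ 0.006 -0.001  1.   ] frosted tip-up deg -0.3 heading -0.595 roll deg -0.1
[ 0.5073103  -0.34666689  0.11982721] [-3.14150388e+00  1.61670036e-03 -5.94954269e-01] 0.029262331715852154 29.960459768772125 12.0
shift mm [-0.4 -0.  69.9] rotvec [-0.002  0.525  0.007] t 12.05
```

Scaled: 70 mm / 750 = 0.0933, 62 mm / 750 = 0.0827, 0.525 rad / 4 = 0.1313.

Call:
arm_command([
  [[0,0,0.0067,0,0.025,0,0.8],[0,0,0.016,0,0.055,0,0.8],[0,0,0.0293,0,0.085,0,0.8],[0,0,0.0467,0,0.11,0,0.8],[0,0,0.0667,0,0.1313,0,0.8],[0,0,0.0827,0,0.1313,0,0.8],[0,0,0.0933,0,0.1313,0,0.8],[0,0,0.0933,0,0.1313,0,0.8],[0,0,0.0933,0,0.1313,0,0.8]],
])

```text
time_s: 12.95
ee_pos: [0.5084, -0.3474, 0.051]
eef_rot: [3.141, -0.525, -0.593]
force: [-0.8, 0.4, -0.4]
grip_width: 0.0294
grip_force: 30.0
```

```bash
cat > fin.py <<'E'
from rel import *
rel("wf")
Q={}
for n in("scene","side"):
    p,d,i=snap(n); W=cloud(i,d); H,S,V=cv2.split(cv2.cvtColor(p,cv2.COLOR_BGR2HSV)); cv2.imwrite("pics/%sf.png"%n,p)
    c=np.array([.527,-.36]); r=(np.hypot(W[...,0]-c[0],W[...,1]-c[1])<.07)&(W[...,2]>.02)&(W[...,2]<.11)
    m=r&((H>150)|(H<12))&(S>60)&(V>130)
    v,u=np.nonzero(m); print(n,len(u),W[m].mean(0) if len(u) else None)
    if len(u): Q[n]=(ray(i,u.mean(),v.mean(),0),ray(i,u.mean(),v.mean(),.1))
    rr=np.hypot(W[...,0]-.4645,W[...,1]-.37)<.03; k=rr&(W[...,2]>.075)&(W[...,2]<.095); print("cruc rim",W[k].mean(0),np.percentile(W[k][:,2],90))
if len(Q)==2:
    (a,a2),(b,b2)=Q["scene"],Q["side"]; u=a2-a; w=b2-b; s=np.linalg.lstsq(np.array([u,-w]).T,b-a,rcond=None)[0]; print("tri",a+u*s[0],b+w*s[1])
E
python3 fin.py
```

```text
n px 293 6625 stone(top) world [ 0.5235 -0.3565  0.0781] mid [ 0.5247 -0.3573  0.0755] in tool [ 0.0288 -0.0009 -0.0146] normal [-0.413  0.279  0.867] frosted tip-up deg 29.9 heading -0.593 roll deg -0.0
[ 0.50835698 -0.34738503  0.05103821] [ 3.14140367 -0.52464572 -0.59333361] 0.029438895836073436 29.959860742092133 12.95
scene 3 [ 0.52355683 -0.35695241  0.07802302]
cruc rim [0.46588799 0.3691537  0.08253182] 0.08819595965951801
side 0 None
cruc rim [0.46536902 0.37236439 0.08315594] 0.08700709699250626
```

View pics/scenef.png

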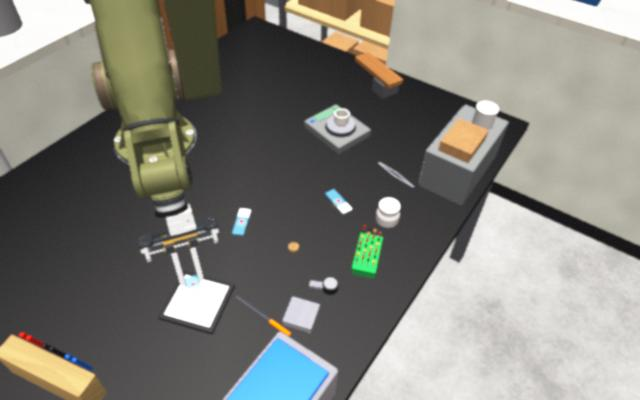

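The scene view shows the crucible on the pan at (342,117), the slide held over the pad at about (192,282), the other slides still on their rests and the bare cork at (293,247). The stone is 63 mm above the lit face at 29.9° tip, so I lower it about 15 mm.

Call:
arm_command([
  [[-0.004,0.0013,0.0093,0,0,0,0.8],[-0.008,0.0013,0.0187,0,0,0,0.8],[-0.008,0.0013,0.0187,0,0,0,0.8],[-0.008,0.0013,0.0187,0,0,0,0.8],[-0.008,0.0013,0.0187,0,0,0,0.8]],
])

```text
time_s: 13.6
ee_pos: [0.5088, -0.3488, 0.0356]
eef_rot: [3.142, -0.525, -0.594]
force: [-0.6, 0.3, -0.0]
grip_width: 0.0297
grip_force: 30.0
```

```bash
python3 fin.py
```

```text
n px 292 6623 stone(top) world [ 0.5238 -0.3579  0.0626] mid [ 0.5251 -0.3588  0.06  ] in tool [ 0.0287 -0.0009 -0.0145] normal [-0.413  0.28   0.866] frosted tip-up deg 30.0 heading -0.594 roll deg -0.0
[ 0.50875242 -0.34883124  0.03558869] [ 3.14158785 -0.52509491 -0.59391653] 0.02965062945564824 29.959890246391296 13.6
scene 1 [ 0.52241431 -0.35863865  0.06056313]
cruc rim [0.46634466 0.3690323  0.08223914] 0.08695394042474561
side 0 None
cruc rim [0.46506938 0.37231129 0.08350471] 0.08717843908285688
```

```bash
python3 -c "
from station import ctrl
print(ctrl.hand_in())"
```

```text
the job is handed in; nothing more can be done
None
```

The job is handed in at about 14 s: the crucible is released on the balance pan, within about 2 mm of centre and with the pan about 4 mm down. The arm still holds the notched slide by its clear end, label up, with the frosted end tipped up 30° and the red stone over the pad's centre, about 48 mm above its lit face.

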